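# Prism into the beam, slit open five clicks and held

### The arm

A 6-joint arm with a two-finger parallel gripper is mounted at the origin on the work surface. World frame = base frame: x ahead of the robot, y to its left, z up, the work surface at z = 0. Lengths are in mm, angles in rad, forces in N, time in s.
With the tool pointing down it reaches from about 275 to 1000 mm from the base axis. Payload 8.4 kg.
Tool frame: the origin (TCP) lies at the very end of the fingers, on their centre line; the grasp point (between the pads) lies 19 mm behind it; z points along the fingers, y is the line along which they close (so a half turn about z gives the same grasp; the last joint's range is limited). The gripper opens to 85 mm and grips with 20 to 120 N. Pads are 22 mm wide; open, the fingers measure 114 mm over their backs; the gripper's body (76 mm by 85 mm) begins 54 mm behind the grasp point. The pads swing forward as they close: fully open they stand 13 mm farther back than shut.
Start: joints at [-1.141, 0.353, 1.633, -0, 1.155, -0.002], TCP at [261.565, -567.637, 231.281] pointing down, gripper open.
Joint ranges: [-2.63, 2.63], [-0.92, 2.1], [0.06, 2.66], [-1.3, 4.44], [0, 2.69], [-3.02, 3.02]. Speed limits (rad/s): [2.22, 2.22, 2.79, 3.14, 3.14, 3.14].

### API

Orientations are given as [roll, pitch, yaw] about the fixed x, y, z axes, in that order (R = Rz(yaw) Ry(pitch) Rx(roll)).
In Python, from rig import sensors, grab_frame, camera_params, order gives the robot as it stands. The module is installed in compiled form; this text tells all that it offers.
- The arm moves only by the tool move_arm, never from a script. Its argument "motion" is a list of rows, each a list of 7 numbers: the turn, a rotation vector about the tool's x, y, z in fractions of the full range, 1 being pi/2 rad, then the shift along the tool's x, y, z in normalised numbers (1 is 0.8 m), then the finger opening in m, from 0 to 0.0854. A call has 1 to 8 rows; each row is the pose to reach, as a shift and turn from the pose commanded when the call began, along the tool's axes at that moment; what a row does not reach only later rows make up. A row lasts 1/8 s, in which the tool goes at most 62.5 mm and 10.7 degrees, less where a joint would pass 70% of its speed; a pose out of reach is approached as far as the arm can. Shift and turn numbers lie between -1 and 1, and a call with a number outside is refused. A call with a gripper value outside its range is refused whole. The fingers move at their own pace and stop on an object; "grip_force" is the grip in N (left out, the last holds). Time passes only in rows, so rows that repeat a pose let the fingers close. It gives the time, the measured TCP pose, the force, the opening and the grip force at its end, in the units of the state.
- sensors.sense(): the state, without advancing time (a new reading comes with each control period).
- grab_frame(name): name is "side" or "top"; returns (picture, depth): 480x640x3 uint8, red, green, blue; 480x640 float32, mm along the optical axis (not along the pixel's ray), 0 where there is no reading.
- camera_params(name): a dict with "camera_matrix" (3x3 intrinsics, pixels), "k1" (the pictures are not rectified: a ray, as slopes to the right and down, at radius r is drawn at 1 + k1 r^2 times it, then the intrinsics apply), "world_from_camera" (4x4, takes a point from camera to world coordinates). Camera axes: x right, y down, z forward; pixel columns grow to the right and rows downward; lengths in mm; the calibration is good to about 2 mm. A picture is of the moment at which its call begins. camera_params takes no time and is no camera call.
- order.sign_off(): hands the job in; it is judged then, once.
The state is a dict: "clock": time; "qpos": joint angles; "qvel": joint speeds; "joint_efforts": joint torques, N m; "eef_pos": TCP position; "tcp_rot": TCP orientation; "contact_force": force on the tool from outside, world axes, zero at the start; "wrist_torque": the same for the moment, N m; "opening": opening from 0.0 (shut) to 1.0 (fully open); "grasp_force": force on a finger pad.
Only numpy, scipy, OpenCV 4.12 (cv2) and the standard library are available. Lean on these libraries where they do the work, as an engineer would, in place of code of your own. Each camera call takes 0.05 s, during which the arm holds its last target. There are 200 camera calls.

### The job

Slide the prism stand over the table, without lifting or tipping it, until its round base sits inside the yellow ring painted in front of the lamp house's tube. Then swing the red-posted slit lever on top of the lamp house five clicks from closed - no sixth click, which would blind the detector - and finish holding the post there with the fingers, because its spring shuts the slit as soon as it is let go. Keep the slit closed until the prism is in place, and leave the other things on the bench where they are.

Things in the scene. Friction and masses are not known exactly. Their poses are not given: they have to be found in the camera images.
- prism_stand: Loose prism stand, 0.5 kg: black round base 84 mm in diameter and 30 mm high, above it a brass stem and brass plate 52 mm across (38 to 42 mm up) with a 30 x 30 mm clear glass block on it, top 74 mm above the table. Origin: centre of the base's underside. It may end turned any way round its vertical axis.
- ring_center (a point): Centre of the yellow ring painted on the table (inner diameter 104 mm, flat, no height), 200 mm from the lamp house's centre, in front of its tube. The stand's base fits inside with 10 mm to spare all round.
- lamp_house: Fixed grey lamp house, 150 mm (own x) by 120 mm (own y) by 85 mm high. Origin: centre of its underside. A tube 52 mm in diameter, axis 55 mm above the table, sticks out 50 mm from its own -y face towards the ring. It is bolted down, turned up to 0.3 rad. The slit lever turns on its top, nothing higher near it.
- lever_pivot (a point): Point on the slit lever's vertical turning axis, over the centre of the lamp house, 95 mm above the table. Feel of a click, at the post: the resistance builds up slowly to 5 to 7 N, then falls away by 3 to 4 N within some 3 degrees of swing, centred 3 degrees before each multiple of 10 degrees.
- slit_post (a point): The slit lever's red round post, 14 mm in diameter, 100 to 150 mm above the table, upright on the end of an aluminium bar (14 mm wide), 75 mm from the turning axis; this point is on its centre line 128 mm above the table. Pinch it from above or push it. Closed, it lies 130 degrees anticlockwise (from above) from the lamp house's own x axis.
- slit_lever (a joint): Angle of the slit lever, rad: 0 closed on its stop (always so at the start), growing as it swings anticlockwise seen from above, to 1.6 at the far stop. One click each 0.1745 rad (10 degrees): just past the n-th click it stands at n x 10 degrees. A spring always pushes it back to closed with 0.5 N or more at the post: it never stays by itself.
- eyepiece: Bystander: black eyepiece, 42 mm in diameter, 46 mm high, standing; origin under its centre.
- lens_ring: Bystander: aluminium ring lying flat, 52 mm in diameter, 14 mm high; origin under its centre.
- lens_cap: Bystander: blue lens cap, 48 mm in diameter, 14 mm high; origin under its centre.
- screwdriver: Bystander: screwdriver, 130 mm long, lying on the robot's side of the bench.
- oil_jar: Bystander: small amber jar, 48 mm in diameter, 65 mm high.
- mirror_mount: Bystander: small loose mirror in a square black frame on a steel post and round foot 56 mm in diameter, 120 mm high, standing to the left of the lamp house.
Not all that is in view belongs to the job. What is shaped like the prism_stand but purple is not meant.

How it is judged (in metres and radians):
On the way, in this order (a step that is already met when the one before it is completed fails the run):
1. the prism stand stands at rest inside the yellow ring, the slit still closed (horizontal distance between prism_stand and ring_center below 0.012 m and linear speed of prism_stand below 0.02 m/s and angle between prism_stand's own z axis and vertical below 0.05 rad and value of joint slit_lever below 0.08 rad), for 0.2 s.
2. the lever is held just past its fifth click (value of joint slit_lever between 0.8 and 0.96 rad and contact force between the fingers and slit_lever above 0.3 N), for 0.2 s.
At the end, for the whole second after the job is handed in: The fingers hold the slit lever still between its fifth and sixth click (0.80 to 0.96 rad, finger force over 0.3 N), and the prism stand stands upright on the table, at rest, its centre within 12 mm of the ring's centre (all of step 2 and velocity of joint slit_lever between -0.1 and 0.1 rad/s and horizontal distance between prism_stand and ring_center below 0.012 m and angle between prism_stand's own z axis and vertical below 0.05 rad and height (world z) of prism_stand below 0.004 m and linear speed of prism_stand below 0.02 m/s); the arm keeps its last pose, push and grip.
It fails at once if a sixth click: the lever goes past 1.01 rad (value of joint slit_lever above 1.01 rad).
It fails at once if the slit is opened (over 0.1 rad) while the prism stand is not in the ring (value of joint slit_lever above 0.1 rad and horizontal distance between prism_stand and ring_center above 0.014 m).
It fails at once if the prism stand is lifted more than 8 mm or tipped more than 0.2 rad (height (world z) of prism_stand above 0.008 m or angle between prism_stand's own z axis and vertical above 0.2 rad).
It fails at once if a bystander is moved more than 20 mm (distance of any of eyepiece, lens_ring, lens_cap, screwdriver, oil_jar, mirror_mount from where it was at the start of the episode above 0.02 m).
It also fails if it takes over 72 s, if anything falls off the work surface, if the arm or the gripper's body presses on something with over 40 N, if the wrist force passes 120 N, or if a joint passes its speed limit or range.

## Working session

There is one attempt and no reset: what is moved stays moved. The work goes in short steps, Python scripts to look and compute and a tool call to move; the robot and the scene stay as the last step left them, time stands still between calls to the robot, and variables do not carry over. Pictures are saved under pics/ and viewed, at most 10 in all, crops included, and the job is handed in when it is done.

Besides the shell and the picture viewer there is one more tool, called as a command line: name --pt "numbers of a row" for each row, then --argument value for the rest. move_arm: Moves the arm, as the interface text tells. Its arguments: {"type":"object","properties":{"motion":{"type":"array","items":{"type":"array","items":{"type":"number"}}},"grip_force":{"type":"number"}},"required":["motion"]}

```bash
mkdir -p pics; python3 - <<'E'
from rig import sensors, grab_frame, camera_params
import cv2,numpy as np
for n in("top","side"):
    p,d=grab_frame(n); cv2.imwrite(f"pics/{n}0.png",p[:,:,::-1]); np.savez(f"{n}0.npz",p=p,d=d)
    c=camera_params(n); print(n,c)
print(sensors.sense())
E
```

```text
top {'camera_matrix': array([[454.97304033,   0.        , 314.23287405],
       [  0.        , 454.97304033, 239.30549009],
       [  0.        ,   0.        ,   1.        ]]), 'k1': -0.030257144523786774, 'world_from_camera': array([[ 1.18625402e-02, -9.81318579e-01,  1.92023766e-01,
         3.04754785e+02],
       [-9.99924107e-01, -1.22803779e-02, -9.85935828e-04,
         9.19957106e+00],
       [ 3.32564156e-03, -1.91997497e-01, -9.81389780e-01,
         1.29350174e+03],
       [ 0.00000000e+00,  0.00000000e+00,  0.00000000e+00,
         1.00000000e+00]])}
side {'camera_matrix': array([[439.06367443,   0.        , 320.1952296 ],
       [  0.        , 439.06367443, 248.30828902],
       [  0.        ,   0.        ,   1.        ]]), 'k1': -0.020034131736162683, 'world_from_camera': array([[-9.98024823e-01, -4.67302677e-02,  4.19849378e-02,
         4.65651815e+02],
       [-6.26187216e-02,  6.86445938e-01, -7.24479724e-01,
         6.77745442e+02],
       [ 5.03474149e-03, -7.25677791e-01, -6.88016275e-01,
         7.55460668e+02],
       [ 0.00000000e+00,  0.00000000e+00,  0.00000000e+00,
         1.00000000e+00]])}
{'clock': 0.1, 'qpos': array([-1.14143670e+00,  3.53599250e-01,  1.63408266e+00,  1.60119368e-05,
        1.15519097e+00, -2.43681942e-03]), 'qvel': array([-0.00129428, -0.00252366, -0.00319801, -0.00024663, -0.00265226,
        0.00142088]), 'joint_efforts': array([ 8.50129454e-04, -6.06356692e+01, -3.42819035e+01,  1.87646106e-04,
        4.07768195e-03, -1.52173766e-05]), 'eef_pos': array([ 261.36518666, -567.24273989,  230.6142368 ]), 'tcp_rot': array([-3.14031247e+00, -1.77602224e-05,  4.31789957e-01]), 'contact_force': array([-1.08230051, -0.7734498 ,  0.04515286]), 'wrist_torque': array([ 0.02164171,  0.02164048, -0.02154676]), 'grasp_force': 0.0, 'opening': 1.0051035597946392}
```

View pics/top0.png

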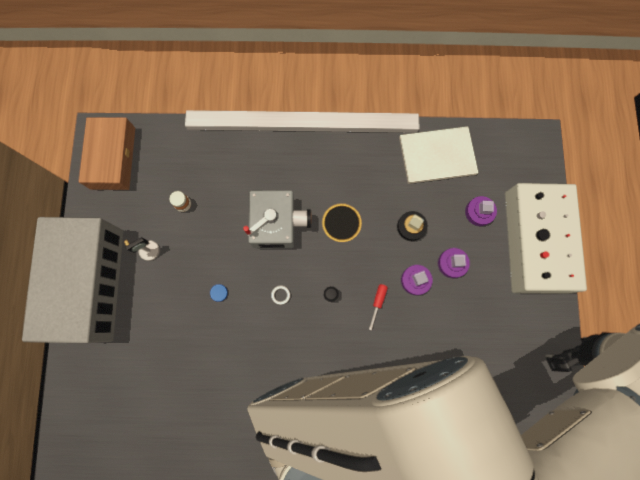

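View pics/side0.png

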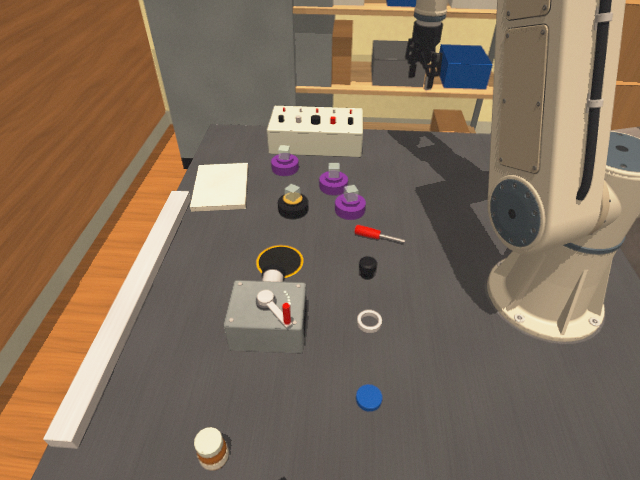

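Top view: black-based stand at about (412,226), ring (342,222), lamp house (271,218), red post (247,230). Side view: stand (292,203), ring (280,262), post (287,313).
Candidates in the top view: black base (412,226), and purple ones at (482,211), (455,263), (417,280). I choose the black one and check it in a crop.

```bash
cat > h.py <<'E'
import numpy as np, cv2
from rig import camera_params
def ray(n,u,v):
    c=camera_params(n);K=c["camera_matrix"];T=c["world_from_camera"]
    xd=np.array([(u-K[0,2])/K[0,0],(v-K[1,2])/K[1,1]]);x=xd.copy()
    for _ in range(20): x=xd/(1+c["k1"]*(x@x))
    return T[:3,3],T[:3,:3]@np.r_[x,1]
def atz(n,u,v,z):
    o,d=ray(n,u,v);return o+d*(z-o[2])/d[2]
def tri(a,b):
    (o1,d1),(o2,d2)=ray("top",*a),ray("side",*b)
    s=np.linalg.lstsq(np.c_[d1,-d2],o2-o1,rcond=None)[0]
    p,q=o1+s[0]*d1,o2+s[1]*d2
    return (p+q)/2,np.linalg.norm(p-q)
def crop(p,x,y,w,h,s,f):
    cv2.imwrite(f,cv2.resize(p[y:y+h,x:x+w,::-1],None,fx=s,fy=s,interpolation=cv2.INTER_CUBIC))
E
python3 - <<'E'
from h import *
crop(np.load("top0.npz")["p"],235,180,200,75,4,"pics/tc.png")
crop(np.load("side0.npz")["p"],215,175,130,180,3.3,"pics/sc.png")
E
```

```text
(no output)
```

View pics/tc.png

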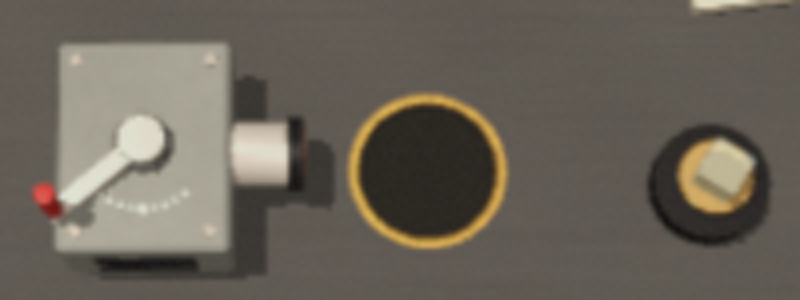

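View pics/sc.png

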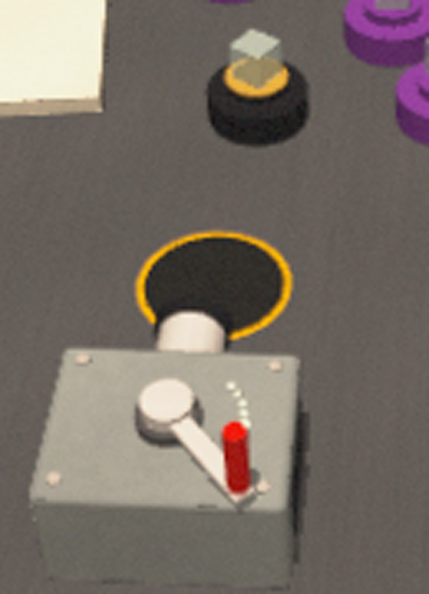

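```bash
python3 - <<'E'
from h import *
np.set_printoptions(precision=1,suppress=True)
t=lambda x,y:(235+(x+.5)/4-.5,180+(y+.5)/4-.5)
s=lambda x,y:(215+(x+.5)/3.3-.5,175+(y+.5)/3.3-.5)
P=np.load("top0.npz")["p"];S=np.load("side0.npz")["p"]
def ringfit(n,p,x,y,w,h):
    hsv=cv2.cvtColor(p[y:y+h,x:x+w],cv2.COLOR_RGB2HSV)
    m=cv2.inRange(hsv,(12,110,90),(35,255,255)); v,u=np.nonzero(m)
    pts=np.array([atz(n,a+x,b+y,0)[:2] for a,b in zip(u,v)])
    A=np.c_[pts,np.ones(len(pts))];k=np.linalg.lstsq(A,(pts**2).sum(1),rcond=None)[0];c=k[:2]/2
    print(n,"ring",c,(k[2]+c@c)**.5,len(pts))
ringfit("top",P,315,195,55,55);ringfit("side",S,250,240,60,38)
print("plate top",atz("top",*t(716,176),42),"base",atz("top",*t(710,185),15))
print("plate side",atz("side",*s(257,76),42))
print("platetri",tri(t(716,176),s(257,76)))
print("pivot",tri(t(142,136),s(168,395)),atz("top",*t(142,136),105),atz("side",*s(168,395),105))
print("posttop",tri(t(42,192),s(235,430)),atz("top",*t(42,192),150),atz("side",*s(235,430),150))
# house screws top z 85
for a,b in zip([(75,59),(211,59),(210,230),(73,230)],[(84,360),(276,366),(263,487),(54,478)]):
    print(atz("top",*t(*a),85))
for b in [(84,360),(276,366),(263,487),(54,478)]: print("s",atz("side",*s(*b),85))
for n,u,v in(("eyep",331,294),("lens",281,295),("screw r",383,288),("purple",417,280),("purp2",455,263),("p3",482,211)):print(n,atz("top",u,v,20))
E
```

```text
top ring [609.7 -70.8] 53.958435846015426 342
side ring [608.  -67.3] 54.2334898265309 280
plate top [ 598.3 -272.6   42. ] base [ 597.9 -274.1   15. ]
plate side [ 595.8 -265.9   42. ]
platetri (array([ 598.2, -273.7,   36.5]), np.float64(2.782908378654399))
pivot (array([604.9, 127.7, 103.5]), np.float64(3.353181510805206)) [606.2 127.6 105. ] [602.9 129.4 105. ]
posttop (array([555.9, 186.8, 147.4]), np.float64(3.134596279913042)) [556.9 186.3 150. ] [553.9 189.3 150. ]
[665.5 177.5  85. ]
[666.7  83.6  85. ]
[546.3  81.5  85. ]
[545.2 174.3  85. ]
s [663.3  88.   85. ]
s [544.2  84.8  85. ]
s [542.5 177.2  85. ]
s [662.9 178.9  85. ]
eyep [399.1 -40.7  20. ]
lens [394.7  98.6  20. ]
screw r [ 417.5 -186.1   20. ]
purple [ 441.  -282.2   20. ]
purp2 [ 490.5 -391.9   20. ]
p3 [ 643.8 -478.2   20. ]
```

```bash
cat >> h.py <<'E'
def go(x,y,z,yaw):
    from rig import sensors
    s=sensors.sense();p=s["eef_pos"];a=s["tcp_rot"][2]
    d=np.array([x,y,z])-p;c,n=np.cos(a),np.sin(a)
    dy=(yaw-a+np.pi)%(2*np.pi)-np.pi
    print("pose",p.round(1),"yaw %.3f"%a,"-> turn z %.3f"%-dy,"shift mm",np.round([c*d[0]+n*d[1],n*d[0]-c*d[1],-d[2]],1))
E
python3 - <<'E'
from h import *
t=lambda x,y:(235+(x+.5)/4-.5,180+(y+.5)/4-.5)
s=lambda x,y:(215+(x+.5)/3.3-.5,175+(y+.5)/3.3-.5)
S=[atz("side",*s(*b),74)[:2] for b in[(256,28),(283,43),(258,62),(229,46)]]
T=[atz("top",*t(*b),74)[:2] for b in[(724,137),(757,153)]]
for Q in(S,T):
    print(np.round(np.mean(Q,0),1),[(round(float(np.degrees(np.arctan2(*(Q[(i+1)%len(Q)]-Q[i])[::-1]))),0),round(float(np.linalg.norm(Q[(i+1)%len(Q)]-Q[i])))) for i in range(len(Q))])
go(597.5,-271.5,150,0.43)
E
```

```text
[ 594.8 -264.9] [(141.0, 31), (57.0, 32), (-38.0, 32), (-126.0, 32)]
[ 613.1 -283.1] [(-116.0, 25), (64.0, 25)]
pose [ 261.4 -567.2  230.6] yaw 0.432 -> turn z 0.002 shift mm [ 429.1 -127.9   80.6]
```

The rows are not in the units I measure in: shifts go in shares of 0.8 m and turns go in shares of pi/2 rad. I convert before sending: 0.429 m / 0.8 = 0.5363, 0.375 m / 0.8 = 0.4688, -0.545 rad / 1.5708 = -0.347.

move_arm --pt "0 0 -0.0446 0.0675 -0.02 0.0125 0.0854" --pt "0 0 -0.0891 0.1338 -0.04 0.025 0.0854" --pt "0 0 -0.1273 0.2013 -0.06 0.0375 0.0854" --pt "0 0 -0.1719 0.2688 -0.08 0.05 0.0854" --pt "0 0 -0.2165 0.335 -0.1 0.0625 0.0854" --pt "0 0 -0.261 0.4025 -0.12 0.075 0.0854" --pt "0 0 -0.3056 0.4688 -0.14 0.0875 0.0854" --pt "0 0 -0.347 0.5363 -0.16 0.1 0.0854" --grip_force 20

```text
clock: 1.1
eef_pos: [598.6, -270.4, 150.6]
tcp_rot: [-3.141, 0.0, 0.979]
contact_force: [0.1, -0.8, 0.4]
opening: 1.003
grasp_force: 0.0
```

```bash
python3 - <<'E'
from h import *
from rig import sensors
go(597.5,-271.5,90,0.977); print(sensors.sense()["contact_force"])
E
```

```text
pose [ 598.6 -270.4  150.6] yaw 0.979 -> turn z 0.002 shift mm [-1.5 -0.3 60.6]
[ 0.0740144  -0.82002316  0.41344753]
```

In the tool's units: 0.102 m / 0.8 = 0.1275, 0.095 m / 0.8 = 0.1188.

move_arm --pt "0 0 0 -0.0013 0 0.0375 0.0854" --pt "0 0 0 -0.0019 0 0.075 0.0854" --pt "0 0 0 -0.0019 0 0.1 0.0854" --pt "0 0 0 -0.0019 0 0.1188 0.0854" --pt "0 0 0 -0.0019 0 0.1275 0.0854" --pt "0 0 0 -0.0019 0 0.1275 0.0854"

```text
clock: 1.85
eef_pos: [596.8, -273.3, 49.3]
tcp_rot: [-3.142, 0.0, 0.977]
contact_force: [-0.3, 0.1, -0.5]
opening: 0.999
grasp_force: 0.0
```

```bash
python3 - <<'E'
from h import *
from rig import *
go(597.5,-271.5,48,0.977)
pt,_=grab_frame("top");ps,_=grab_frame("side")
a=cv2.resize(pt[190:260,365:460],(480,354),interpolation=cv2.INTER_CUBIC)
b=cv2.resize(ps[120:240,245:345],(295,354),interpolation=cv2.INTER_CUBIC)
cv2.imwrite("pics/g1.png",np.hstack([a,b])[:,:,::-1])
E
```

```text
pose [ 596.8 -273.3   49.3] yaw 0.977 -> turn z -0.000 shift mm [ 1.9 -0.4  1.3]
```

View pics/g1.png

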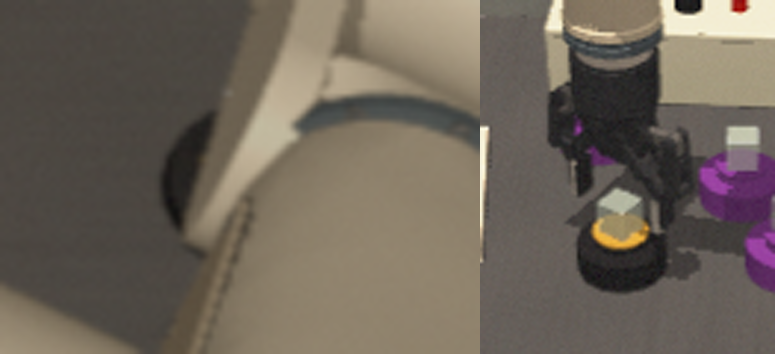

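Right panel: the glass (600–645, 190–225) is between the finger tips (583,185) and (660,220), over the brass plate. Closing.

In the tool's units: 0.001 m / 0.8 = 0.0013.

move_arm --pt "0 0 0 0.0013 0 0 0.06" --pt "0 0 0 0.0013 0 0 0.045" --pt "0 0 0 0.0013 0 0 0.035" --pt "0 0 0 0.0013 0 0 0.025" --pt "0 0 0 0.0013 0 0 0.02" --pt "0 0 0 0.0013 0 0 0.02" --pt "0 0 0 0.0013 0 0 0.02" --pt "0 0 0 0.0013 0 0 0.02" --grip_force 20

```text
clock: 2.95
eef_pos: [597.6, -272.4, 49.6]
tcp_rot: [3.141, -0.0, 0.977]
contact_force: [0.4, -0.2, 5.1]
opening: 0.347
grasp_force: 23.1
```

```bash
python3 - <<'E'
from h import *
from rig import *
go(609,-70,48.5,0.977)
print(sensors.sense())
ps,d=grab_frame("side"); np.savez("side1.npz",p=ps,d=d)
pt,d=grab_frame("top"); np.savez("top1.npz",p=pt,d=d)
b=cv2.resize(ps[150:240,245:345],(600,540),interpolation=cv2.INTER_CUBIC)
cv2.imwrite("pics/g2.png",b[:,:,::-1])
E
```

```text
pose [ 597.6 -272.4   49.6] yaw 0.977 -> turn z -0.000 shift mm [ 174.1 -103.9    1.1]
{'clock': 2.95, 'qpos': array([-4.29971568e-01,  6.04257992e-01,  1.68448232e+00,  1.41382468e-05,
        8.52200215e-01,  1.64081570e-01]), 'qvel': array([ 2.03450851e-03,  3.28879710e-04, -3.23760582e-04,  1.17178416e-05,
       -9.66738969e-04,  7.96629714e-04]), 'joint_efforts': array([ 1.73519212e-01, -6.63426018e+01, -2.45672446e+01, -2.85235257e-02,
        9.73622035e-02, -2.32785061e-02]), 'eef_pos': array([ 597.63767102, -272.41441639,   49.57418524]), 'tcp_rot': array([ 3.14095102e+00, -1.17028299e-04,  9.76733922e-01]), 'contact_force': array([ 0.38087344, -0.19356726,  5.07049225]), 'wrist_torque': array([ 0.04533218, -0.04371145, -0.00890265]), 'grasp_force': 23.100600242614746, 'opening': 0.34689788287561535}
```

View pics/g2.png

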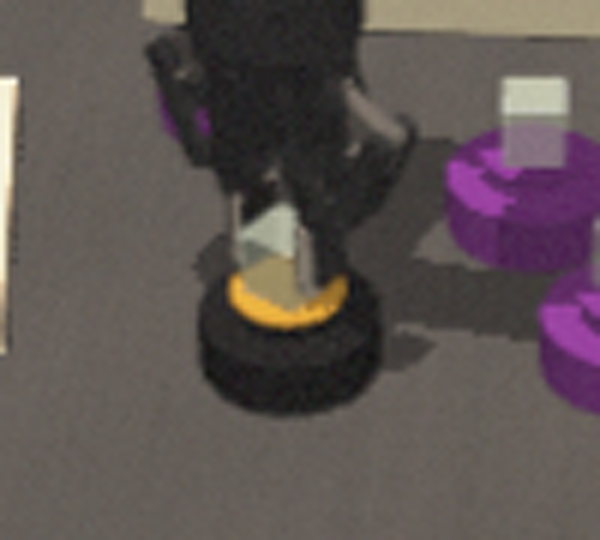

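The stand is gripped aligned (29.6 mm opening); its base has barely moved: centre (290,340) in the crop. Sliding it now.

In the tool's units: 0.114 m / 0.8 = 0.1425, 0.108 m / 0.8 = 0.135.

move_arm --pt "0 0 0 0.0113 -0.005 0 0.02" --pt "0 0 0 0.0313 -0.0169 0 0.02" --pt "0 0 0 0.0538 -0.0306 0 0.02" --pt "0 0 0 0.0763 -0.0444 0 0.02" --pt "0 0 0 0.0988 -0.0575 0 0.02" --pt "0 0 0 0.1188 -0.0694 0 0.02" --pt "0 0 0 0.135 -0.0794 0 0.02" --pt "0 0 0 0.1425 -0.0838 0 0.02"

```text
clock: 4.05
eef_pos: [606.0, -140.3, 49.7]
tcp_rot: [3.14, 0.001, 0.978]
contact_force: [-1.5, -5.8, 6.1]
opening: 0.35
grasp_force: 20.9
```

```bash
python3 - <<'E'
from h import *
go(609.5,-71.2,49.6,0.977)
E
```

```text
pose [ 606.  -140.3   49.7] yaw 0.978 -> turn z 0.001 shift mm [ 59.2 -35.7   0.1]
```

In the tool's units: 0.059 m / 0.8 = 0.0738, 0.052 m / 0.8 = 0.065.

move_arm --pt "0 0 0 0.015 -0.0088 0 0.02" --pt "0 0 0 0.0338 -0.02 0 0.02" --pt "0 0 0 0.0513 -0.0313 0 0.02" --pt "0 0 0 0.065 -0.0394 0 0.02" --pt "0 0 0 0.0738 -0.0444 0 0.02" --pt "0 0 0 0.0738 -0.0444 0 0.02"

```text
clock: 4.8
eef_pos: [609.6, -71.1, 49.6]
tcp_rot: [3.141, -0.001, 0.977]
contact_force: [-0.6, 0.5, 5.7]
opening: 0.351
grasp_force: 21.0
```

```bash
python3 - <<'E'
from h import *
from rig import *
go(609.5,-71.2,49.6,0.977)
ps,d=grab_frame("side");pt,d=grab_frame("top")
np.savez("f2.npz",ps=ps,pt=pt)
a=cv2.resize(pt[180:260,300:385],(400,376),interpolation=cv2.INTER_CUBIC)
b=cv2.resize(ps[210:294,235:325],(400,376),interpolation=cv2.INTER_CUBIC)
cv2.imwrite("pics/g3.png",np.hstack([a,b])[:,:,::-1])
E
```

```text
pose [609.6 -71.1  49.6] yaw 0.977 -> turn z 0.000 shift mm [-0.2 -0.  -0. ]
```

View pics/g3.png

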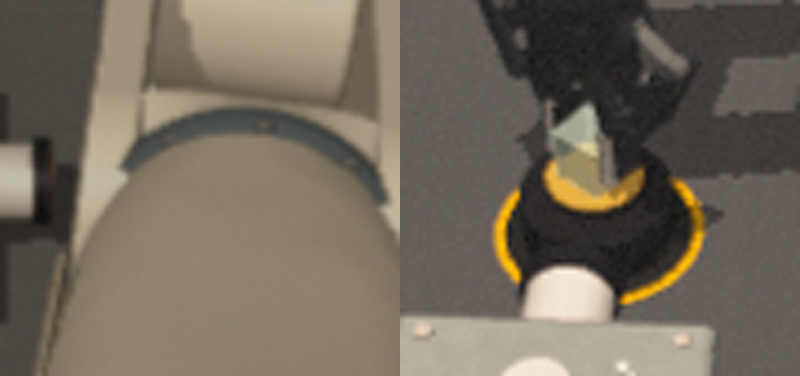

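Right panel: base (510–682 across) appears inside the ring (494–705). Releasing and rising straight up.

In the tool's units: -0.16 m / 0.8 = -0.2, -0.13 m / 0.8 = -0.1625.

move_arm --pt "0 0 0 0 0 0 0.05" --pt "0 0 0 0 0 0 0.0854" --pt "0 0 0 0 0 0 0.0854" --pt "0 0 0 0 0 -0.0375 0.0854" --pt "0 0 0 0 0 -0.1 0.0854" --pt "0 0 0 0 0 -0.1625 0.0854" --pt "0 0 0 0 0 -0.2 0.0854" --pt "0 0 0 0 0 -0.2 0.0854"

```text
clock: 5.9
eef_pos: [610.7, -71.8, 212.0]
tcp_rot: [3.137, -0.002, 0.977]
contact_force: [-1.1, -0.2, -0.0]
opening: 0.997
grasp_force: 0.0
```

```bash
python3 - <<'E'
from h import *
go(555.5,186.5,205,2.29)
E
```

```text
pose [610.7 -71.8 212. ] yaw 0.977 -> turn z -1.313 shift mm [ 183.1 -190.3    7. ]
```

In the tool's units: -0.19 m / 0.8 = -0.2375, 0.183 m / 0.8 = 0.2288, -1.313 rad / 1.5708 = -0.8359.

move_arm --pt "0 0 -0.1044 0.0288 -0.03 0 0.0854" --pt "0 0 -0.2088 0.0575 -0.06 0 0.0854" --pt "0 0 -0.3132 0.0863 -0.0888 0 0.0854" --pt "0 0 -0.4176 0.115 -0.1188 0 0.0854" --pt "0 0 -0.522 0.1425 -0.1488 0 0.0854" --pt "0 0 -0.6271 0.1713 -0.1788 0 0.0854" --pt "0 0 -0.7321 0.2 -0.2088 0 0.0854" --pt "0 0 -0.8359 0.2288 -0.2375 0 0.0854"

```text
clock: 6.9
eef_pos: [553.0, 187.2, 207.5]
tcp_rot: [-3.139, -0.001, 2.295]
contact_force: [-0.1, 0.6, -0.1]
opening: 1.0
grasp_force: 0.0
```

```bash
python3 - <<'E'
from h import *
from rig import *
go(555.5,186.5,160,2.29)
ps,d=grab_frame("side");pt,d=grab_frame("top")
np.savez("f3.npz",ps=ps,pt=pt)
a=cv2.resize(pt[180:270,230:380],(500,300),interpolation=cv2.INTER_CUBIC)
b=cv2.resize(ps[190:360,215:345],(300,392),interpolation=cv2.INTER_CUBIC)
a=np.vstack([a,np.zeros((92,500,3),np.uint8)])
cv2.imwrite("pics/g4.png",np.hstack([a,b])[:,:,::-1])
E
```

```text
pose [553.  187.2 207.5] yaw 2.295 -> turn z 0.005 shift mm [-2.2  1.4 47.5]
```

View pics/g4.png

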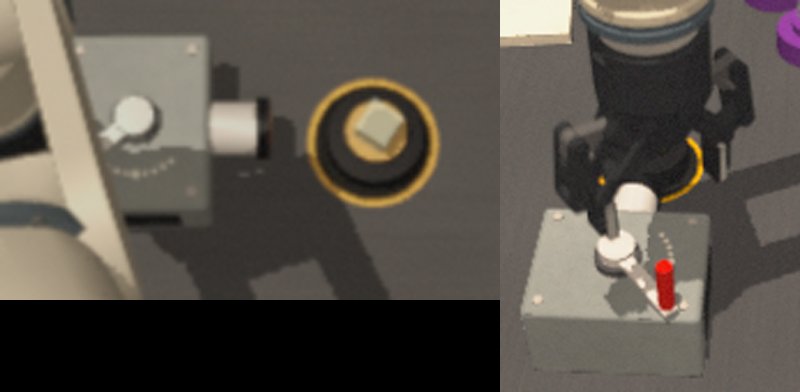

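In the tool's units: 0.0975 m / 0.8 = 0.1219, 0.085 m / 0.8 = 0.1063.

move_arm --pt "0 0 0 -0.0013 0 0.0375 0.0854" --pt "0 0 0 -0.0025 0.0019 0.075 0.0854" --pt "0 0 0 -0.0025 0.0019 0.1063 0.0854" --pt "0 0 0 -0.0025 0.0019 0.1219 0.0854" --pt "0 0 0 -0.0025 0.0019 0.1219 0.0854"

```text
clock: 7.62
eef_pos: [555.9, 185.3, 110.6]
tcp_rot: [-3.139, -0.001, 2.289]
contact_force: [-0.2, 0.3, 0.3]
opening: 1.0
grasp_force: 0.0
```

```bash
python3 - <<'E'
from h import *
from rig import *
go(555.5,186.5,110,2.29);print(sensors.sense()["contact_force"])
print("plate",atz("top",230+376/3.333,180+133/3.333,42),"base",atz("top",230+374/3.333,180+146/3.333,15))
ps,d=grab_frame("side")
cv2.imwrite("pics/g5.png",cv2.resize(ps[230:350,220:340,::-1],None,fx=4,fy=4,interpolation=cv2.INTER_CUBIC))
E
```

```text
pose [555.9 185.3 110.6] yaw 2.289 -> turn z -0.001 shift mm [1.1 0.5 0.6]
[-0.15978625  0.25346939  0.34267848]
plate [606.53622233 -72.19600318  42.        ] base [601.46574007 -72.21708447  15.        ]
```

View pics/g5.png

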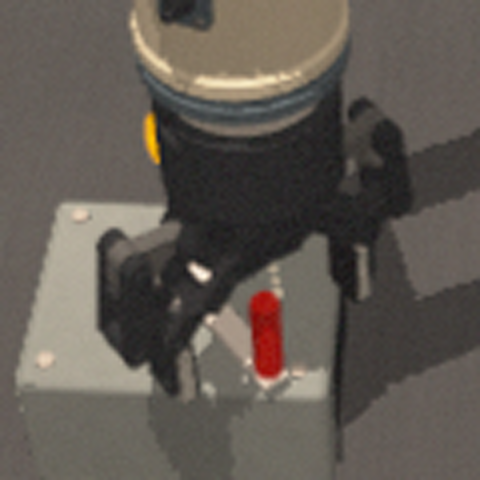

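The post (267,335) stands between the open fingers (185,375) and (360,270). Before closing I check the stand's place in numbers.

```bash
python3 - <<'E'
from h import *
f=np.load("f3.npz")["pt"]; o=np.load("top0.npz")["p"]
for n,p,x,y in(("old",o,395,205),("new",f,322,200)):
    w=p[y:y+40,x:x+42]; 
    hsv=cv2.cvtColor(w,cv2.COLOR_RGB2HSV)
    m=cv2.inRange(hsv,(10,60,70),(32,255,255))
    print(n);print("\n".join("".join(".#"[int(a>0)] for a in r) for r in m))
a=cv2.resize(f[195:250,312:375],(756,660)[:2] if 0 else (687,600),interpolation=cv2.INTER_CUBIC)
a=cv2.convertScaleAbs(a,alpha=2.2)
cv2.imwrite("pics/g6.png",a[:,:,::-1])
E
```

```text
old
..........................................
..........................................
..........................................
..........................................
..........................................
..........................................
..........................................
..........................................
..........................................
................####......................
..............######..#...................
............#############.................
...........###############................
...........#######.....###................
..........#######.......##................
.........########.........................
.........#######...........#..............
.........#######...........##.............
.........#######..........###.............
.........########........####.............
.........##########......####.............
.........############...#####.............
..........############..#####.............
..........##################..............
...........#################..............
...........##########
[... 1647 characters left out ...]
.......####.
###.........#################.......####..
###..........################.......####..
###...........##############........####..
####...........############.........####..
####.............########...........####..
.###...............................#####..
.####..............................####...
..###.............................#####...
..####...........................#####....
...####..........................#####....
....####........................#####.....
....#####.....................######......
.....######..................######.......
......#######..............#######........
........########........#########.........
.........#######################..........
```

View pics/g6.png

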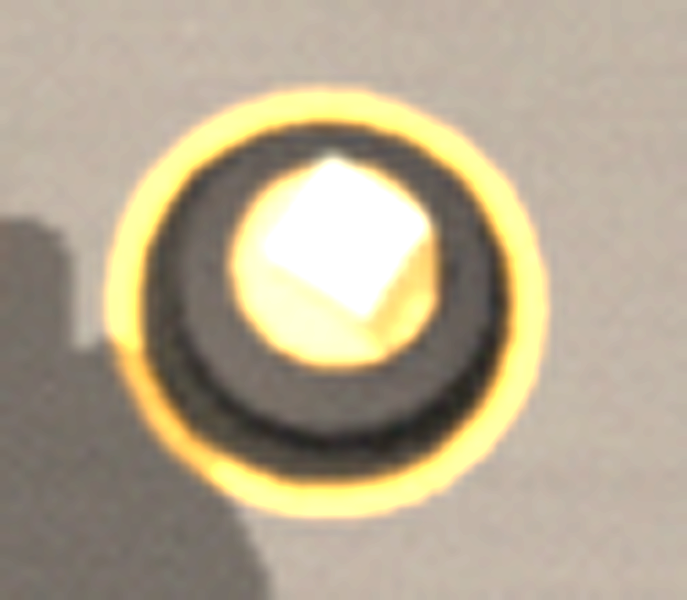

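The enlarged top view shows the base well inside the ring. The plate at (342,219) works out to about (609,-70), with the ring centre at (609.7,-70.8), so it is centred. Now pinching the post.

In the tool's units: 0.001 m / 0.8 = 0.0013.

move_arm --pt "0 0 0 0.0013 0 0.0013 0.06" --pt "0 0 0 0.0013 0 0.0013 0.04" --pt "0 0 0 0.0013 0 0.0013 0.028" --pt "0 0 0 0.0013 0 0.0013 0.02" --pt "0 0 0 0.0013 0 0.0013 0.014" --pt "0 0 0 0.0013 0 0.0013 0.01" --pt "0 0 0 0.0013 0 0.0013 0.008" --pt "0 0 0 0.0013 0 0.0013 0.008" --grip_force 30

```text
clock: 8.68
eef_pos: [555.5, 186.4, 110.8]
tcp_rot: [-3.141, -0.0, 2.29]
contact_force: [-4.7, -2.8, 4.2]
opening: 0.157
grasp_force: 29.3
```

```bash
python3 - <<'E'
from h import *
from rig import *
s=sensors.sense();print(s["eef_pos"],s["tcp_rot"],s["contact_force"],s["wrist_torque"],s["opening"],s["grasp_force"])
E
```

```text
[555.54411191 186.42288019 110.7928563 ] [-3.14060617e+00 -2.48537818e-04  2.28979441e+00] [-4.69972803 -2.77112349  4.18873537] [-0.50789381  0.60928881 -0.03335377] 0.15693722459939421 29.254016876220703
```

In the tool's units: -0.0257 m / 0.8 = -0.0321, -0.0226 m / 0.8 = -0.0283, -0.349 rad / 1.5708 = -0.2222.

move_arm --pt "0 0 -0.028 -0.0001 -0.0041 0 0.008" --pt "0 0 -0.0554 -0.0004 -0.0081 0 0.008" --pt "0 0 -0.0834 -0.0008 -0.0123 0 0.008" --pt "0 0 -0.1114 -0.0014 -0.0163 0 0.008" --pt "0 0 -0.1388 -0.0023 -0.0203 0 0.008" --pt "0 0 -0.1668 -0.0033 -0.0243 0 0.008" --pt "0 0 -0.1942 -0.0044 -0.0283 0 0.008" --pt "0 0 -0.2222 -0.0056 -0.0321 0 0.008"

```text
clock: 9.68
eef_pos: [539.6, 167.1, 110.8]
tcp_rot: [3.14, -0.0, 2.64]
contact_force: [-3.2, 1.2, 2.7]
opening: 0.154
grasp_force: 29.5
```

```bash
cat >> h.py <<'E'
def lev(pv=(604.5,129.)):
    from rig import sensors
    s=sensors.sense();p=s["eef_pos"];d=p[:2]-pv
    a=np.arctan2(d[1],d[0]);t=np.array([-np.sin(a),np.cos(a)])
    print("pos",p.round(2),"yaw %.2f"%np.degrees(s["tcp_rot"][2]),"r %.1f phi %.2f"%(np.hypot(*d),np.degrees(a)%360-130.5),"Ft %.2f Fr %.2f Fz %.2f"%(s["contact_force"][:2]@t,s["contact_force"][:2]@d/np.hypot(*d),s["contact_force"][2]),"op %.3f gf %.1f"%(s["opening"],s["grasp_force"]))
E
python3 -c "from h import *;lev()"
```

```text
pos [539.61 167.09 110.81] yaw 151.24 r 75.2 phi 19.09 Ft 0.56 Fr 3.36 Fz 2.67 op 0.154 gf 29.5
```

In the tool's units: -0.0059 m / 0.8 = -0.0074, -0.0039 m / 0.8 = -0.0049, -0.079 rad / 1.5708 = -0.0503.

move_arm --pt "0 0 -0.0166 0 -0.0025 0 0.008" --pt "0 0 -0.0331 -0.0001 -0.0049 0 0.008" --pt "0 0 -0.0503 -0.0003 -0.0074 0 0.008" --pt "0 0 -0.0503 -0.0003 -0.0074 0 0.008"

```text
clock: 10.18
eef_pos: [536.7, 161.5, 110.8]
tcp_rot: [3.141, -0.001, 2.718]
contact_force: [-3.8, 3.8, 3.4]
opening: 0.157
grasp_force: 29.6
```

```bash
python3 -c "from h import *;lev()"
```

```text
pos [536.74 161.52 110.84] yaw 155.72 r 75.2 phi 23.86 Ft -1.80 Fr 5.10 Fz 3.39 op 0.157 gf 29.6
```

In the tool's units: -0.0033 m / 0.8 = -0.0041, -0.002 m / 0.8 = -0.0025, -0.044 rad / 1.5708 = -0.028.

move_arm --pt "0 0 -0.0166 0 -0.0025 0 0.008" --pt "0 0 -0.028 0 -0.0041 0 0.008" --pt "0 0 -0.028 0 -0.0041 0 0.008"

```text
clock: 10.55
eef_pos: [535.5, 158.7, 110.8]
tcp_rot: [3.141, -0.0, 2.762]
contact_force: [-4.8, 5.8, 3.2]
opening: 0.155
grasp_force: 29.5
```

```bash
python3 -c "from h import *;lev()"
```

```text
pos [535.49 158.67 110.83] yaw 158.24 r 75.1 phi 26.24 Ft -3.44 Fr 6.68 Fz 3.17 op 0.155 gf 29.5
```

In the tool's units: -0.0033 m / 0.8 = -0.0041, -0.002 m / 0.8 = -0.0025, -0.044 rad / 1.5708 = -0.028.

move_arm --pt "0 0 -0.0166 0 -0.0025 0 0.008" --pt "0 0 -0.028 0 -0.0041 0 0.008" --pt "0 0 -0.028 0 -0.0041 0 0.008"

```text
clock: 10.92
eef_pos: [534.0, 155.0, 110.8]
tcp_rot: [-3.141, -0.001, 2.806]
contact_force: [-5.2, 1.6, 5.3]
opening: 0.153
grasp_force: 29.7
```

```bash
python3 -c "from h import *;lev()"
```

```text
pos [534.02 155.03 110.8 ] yaw 160.76 r 75.1 phi 29.23 Ft 0.31 Fr 5.45 Fz 5.34 op 0.153 gf 29.7
```

In the tool's units: -0.0091 m / 0.8 = -0.0114, -0.006 m / 0.8 = -0.0075, -0.122 rad / 1.5708 = -0.0777.

move_arm --pt "0 0 -0.0255 0.001 -0.0038 0 0.008" --pt "0 0 -0.0509 0.0016 -0.0075 0 0.008" --pt "0 0 -0.0777 0.0013 -0.0114 0 0.008" --pt "0 0 -0.0777 0.0013 -0.0114 0 0.008"

```text
clock: 11.42
eef_pos: [531.6, 146.9, 110.9]
tcp_rot: [3.141, 0.002, 2.927]
contact_force: [2.4, 2.4, -2.2]
opening: 0.151
grasp_force: 29.3
```

```bash
python3 -c "from h import *;lev()"
```

```text
pos [531.56 146.89 110.89] yaw 167.70 r 75.1 phi 35.72 Ft -2.92 Fr -1.79 Fz -2.20 op 0.151 gf 29.3
```

In the tool's units: -0.0039 m / 0.8 = -0.0049, -0.002 m / 0.8 = -0.0025, -0.052 rad / 1.5708 = -0.0331.

move_arm --pt "0 0 -0.0166 0 -0.0025 0 0.008" --pt "0 0 -0.0331 -0.0001 -0.0049 0 0.008" --pt "0 0 -0.0331 -0.0001 -0.0049 0 0.008"

```text
clock: 11.8
eef_pos: [530.6, 142.4, 110.9]
tcp_rot: [-3.141, 0.002, 2.981]
contact_force: [5.8, -0.3, -3.6]
opening: 0.157
grasp_force: 29.3
```

```bash
python3 -c "from h import *;lev()"
```

```text
pos [530.6  142.44 110.89] yaw 170.80 r 75.1 phi 39.19 Ft -0.79 Fr -5.76 Fz -3.55 op 0.157 gf 29.3
```

In the tool's units: -0.0078 m / 0.8 = -0.0098, -0.006 m / 0.8 = -0.0075, -0.105 rad / 1.5708 = -0.0668.

move_arm --pt "0 0 -0.0255 0 -0.0038 0 0.008" --pt "0 0 -0.0509 -0.0003 -0.0075 0 0.008" --pt "0 0 -0.0668 -0.0004 -0.0098 0 0.008" --pt "0 0 -0.0668 -0.0004 -0.0098 0 0.008"

```text
clock: 12.3
eef_pos: [529.7, 135.1, 110.9]
tcp_rot: [3.141, 0.002, 3.086]
contact_force: [4.9, 1.6, -3.4]
opening: 0.155
grasp_force: 29.3
```

```bash
python3 -c "from h import *;lev()"
```

```text
pos [529.71 135.13 110.93] yaw 176.79 r 75.0 phi 44.81 Ft -2.04 Fr -4.71 Fz -3.43 op 0.155 gf 29.3
```

In the tool's units: -0.0014 m / 0.8 = -0.0018, -0.0005 m / 0.8 = -0.0006, -0.02 rad / 1.5708 = -0.0127.

move_arm --pt "0 0 -0.0127 -0.0004 -0.0018 0 0.008" --pt "0 0 -0.0127 -0.0006 -0.0018 0 0.008"

```text
clock: 12.55
eef_pos: [529.6, 133.8, 110.9]
tcp_rot: [3.141, 0.001, 3.105]
contact_force: [3.7, 2.9, -3.1]
opening: 0.153
grasp_force: 29.5
```

```bash
python3 -c "from h import *;lev()"
```

```text
pos [529.57 133.81 110.88] yaw 177.91 r 75.1 phi 45.83 Ft -3.11 Fr -3.49 Fz -3.12 op 0.153 gf 29.5
```

In the tool's units: -0.0051 m / 0.8 = -0.0064, -0.0041 m / 0.8 = -0.0051, -0.066 rad / 1.5708 = -0.042.

move_arm --pt "0 0 -0.0166 -0.0006 -0.0025 0 0.008" --pt "0 0 -0.0331 -0.0008 -0.0051 0 0.008" --pt "0 0 -0.042 -0.0008 -0.0064 0 0.008" --pt "0 0 -0.042 -0.0008 -0.0064 0 0.008" --pt "0 0 -0.042 -0.0008 -0.0064 0 0.008"

```text
clock: 13.18
eef_pos: [529.5, 128.5, 110.9]
tcp_rot: [-3.141, -0.0, -3.113]
contact_force: [0.9, 0.2, 1.7]
opening: 0.155
grasp_force: 29.8
```

```bash
python3 - <<'E'
from h import *
lev()
from scipy.optimize import least_squares
P=np.array([[555.54,186.42],[539.61,167.09],[536.74,161.52],[535.49,158.67],[534.02,155.03],[531.56,146.89],[530.6,142.44],[529.71,135.13]])
r=least_squares(lambda c:np.hypot(*(P-c).T)-75,[604,129]);print("pivot fit",r.x,np.abs(r.fun).max())
lev(r.x);d=P[0]-r.x;print("closed at",np.degrees(np.arctan2(d[1],d[0])))
E
```

```text
pos [529.46 128.53 110.85] yaw -178.34 r 75.0 phi 49.86 Ft -0.17 Fr -0.95 Fz 1.69 op 0.155 gf 29.8
pivot fit [604.53865327 129.56221326] 0.06683132692573679
pos [529.46 128.53 110.85] yaw -178.34 r 75.1 phi 50.28 Ft -0.17 Fr -0.95 Fz 1.69 op 0.155 gf 29.8
closed at 130.753961201382
```

The force dropped between 45.8° and 49.9°, which is the fifth click. The lever reads about 50.0° on the circle fitted to my readings. Letting it settle, then handing in.

move_arm --pt "0 0 0 0 0 0 0.008" --pt "0 0 0 0 0 0 0.008" --pt "0 0 0 0 0 0 0.008" --pt "0 0 0 0 0 0 0.008"

```text
clock: 13.68
eef_pos: [529.4, 128.7, 110.8]
tcp_rot: [-3.142, -0.0, -3.112]
contact_force: [0.1, -1.2, 3.3]
opening: 0.153
grasp_force: 29.9
```

```bash
python3 - <<'E'
from h import *
from rig import order
lev((604.5,129.5)); print(order.sign_off())
E
```

```text
pos [529.45 128.65 110.79] yaw -178.33 r 75.1 phi 50.15 Ft 1.15 Fr -0.06 Fz 3.28 op 0.153 gf 29.9
the job is handed in; nothing more can be done
None
```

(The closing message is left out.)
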